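Fit the step drill in the chuck and tighten it by hand

TASK

Take the step drill out of the bit rack, stand it shank down in the open chuck with its foot on the bottom, and turn the chuck's sleeve clockwise (seen from above) until the three jaws hold the shank upright and hand-tight: keep turning past the first contact to about half a newton metre, and never beyond one. Leave the other two bits in the rack and the board case as they are, and let go of everything at the end.

Things in the scene. Friction and masses are not known exactly. Their poses are not given: they have to be found in the camera images.
- chuck_block: Grey square bench block, 110 x 110 x 30 mm, fixed to the table, holding a drill chuck nose up at its centre. Origin at the centre of its underside, z up along the chuck's axis. Above the block: a plain neck 44 mm across that does not turn, then the black ribbed sleeve (see sleeve), 45 to 95 mm above the table.
- sleeve: Black ribbed sleeve, 48 mm across, 50 mm tall; origin on the chuck axis at its lower end, z up. Clockwise seen from above closes all three jaws, 1.5 mm each per rad; they start 0 to 1.8 mm in from fully open. It runs at about 0.12 N m and stays where left (so a torque read at rest may be 0.1 off either way). From the jaws' contact with the shank on, torque climbs about 1.2 N m per rad.
- chuck_mouth (a point): Point on the chuck's axis level with the top of the sleeve, 95 mm above the table. The mouth in the sleeve is 36 mm across; the jaws stand 4 mm above this point. The sleeve is gripped best with the fingers on either side, from this level downwards.
- chuck_floor (a point): Point on the chuck's axis on the bottom of the bore, 57 mm above the table (38 mm below chuck_mouth): where the foot of the shank must stand.
- jaw0: Flat steel jaw, 14 mm wide, 42 mm tall, 5 mm thick, from the bore's bottom to 4 mm above the sleeve. Its inner face is 10 mm from the chuck axis when fully open (8.2 to 10 mm at the start), 6 mm when it meets the shank. Origin at bore-bottom height, on the chuck axis when fully open; it slides along its own -x, towards the axis.
- jaw1: Second jaw, as jaw0, a third of a turn on.
- jaw2: Third jaw, as jaw0, two thirds of a turn on.
- rack: Wooden block, 60 x 190 x 40 mm, fixed to the table, long side along its y; origin at the centre of its underside. Three holes, 13.6 mm wide and 30 mm deep, on its centre line at y = -60, 0 and 60 mm, each with a bit standing in it, in any order.
- step_drill: The bit to fit: bare steel, 79 mm long, shank 12 mm thick, 58 mm long; on it a head of three round steps, narrower upwards: 28 mm wide (58 to 69 mm above the foot), 19 mm (to 74) and 10 mm (to 79). Origin at the centre of the shank's foot, z up along the bit. 80 to 150 g. It stands in the rack, foot 10 mm above the table.
- countersink: Bystander: steel bit with a smooth 24 mm cone head, 76 mm long, 12 mm shank, in the rack. Origin at its foot.
- twist_drill: Bystander: straight dark bit 12 mm thick, 100 mm long, in the rack. Origin at its foot.
- board_case: Bystander: flat white case with a circuit-board panel, 100 x 140 x 11 mm, lying loose on the table. Origin at the centre of its underside.
Things that resemble listed ones, but are neither listed nor needed, are in the scene too. What is shaped like the step_drill but green or purple is not meant.

How it is judged:
By the outcome, as a careful person would: the job done as asked, in the order asked, and still so for the second after the job is handed in, with the robot touching nothing.
It also fails if it takes over 67 s, if anything falls off the work surface, if the arm or the gripper's body presses on something with over 40 N, if the wrist force passes 120 N, or if a joint passes its speed limit or range.

ROBOT

A 7-joint arm with a two-finger parallel gripper is mounted at the origin on the work surface. World frame = base frame: x ahead of the robot, y to its left, z up, the work surface at z = 0. Lengths are in m, angles in rad, forces in N, time in s.
With the tool pointing down it reaches from about 0.4 to 0.875 m from the base axis. Payload 19.3 kg.
Tool frame: the origin (TCP) lies on the centre line of the jaws, within the pads' length; the fingertips stand 14 mm ahead of it and the grasp point (between the pads) lies 5 mm behind it; z points along the fingers, y is the line along which they close (so a half turn about z gives the same grasp; the last joint's range is limited). The gripper opens to 85 mm and grips with 20 to 120 N. Pads are 22 mm wide; open, the fingers measure 114 mm over their backs; the gripper's body (76 mm by 85 mm) begins 54 mm behind the grasp point. The pads swing forward as they close: fully open they stand 13 mm farther back than shut.
Start: joints at [-1.179, 0.521, -0.036, 1.599, 0.021, 1.021, -0.113], TCP at [0.278, 0.56, 0.207] pointing down, gripper open.
Joint ranges: [-2.91, 2.91], [-0.3, 2.13], [-1.5, 1.42], [0.17, 2.43], [-1.26, 4.41], [0.16, 1.93], [-2.52, 2.52]. Speed limits (rad/s): [1.89, 1.89, 2.39, 2.39, 3.01, 3.01, 3.01].

INTERFACE

Orientations are given as [roll, pitch, yaw] about the fixed x, y, z axes, in that order (R = Rz(yaw) Ry(pitch) Rx(roll)).
In Python, from workcell import bot, grab_frame, regions_of gives the robot as it stands. The module is installed in compiled form; this text tells all that it offers.
- The arm moves only by the tool play_rows, never from a script. Its argument "plan" is a list of rows, each a list of 3 entries, a list of its own where there are three numbers: the shift along the tool's x, y, z in units of 2.5 cm (1.0 is 2.5 cm), then the turn, a rotation vector about the tool's x, y, z in units of 0.15 rad (1.0 is 0.15 rad), then the closure, from -1 (fully open) to 1 (shut). In form: [[[tx, ty, tz], [rx, ry, rz], jaw], ...]. A call has 1 to 20 rows; each row shifts and turns the commanded pose from where the row before left it, along the tool's axes as they then stand; what a row does not reach is not made up. A row lasts 1/8 s, in which the tool goes at most 62.5 mm and 10.7 degrees, less where a joint would pass 70% of its speed; a pose out of reach is approached as far as the arm can. A call with a number of a shift or a turn outside -1 to 1 is refused whole. A call with a gripper value outside its range is refused whole. The fingers move at their own pace and stop on an object; "newtons" is the grip in N (left out, the last holds). Time passes only in rows, so rows that do not move let the fingers close. It gives the time, the measured TCP pose, the force, the opening and the grip force at its end, in the units of the state.
- bot.observe(): the state, without advancing time (a new reading comes with each control period).
- grab_frame(name): name is "side" or "top" or "wrist"; returns a dict with "pixels" (480x640x3 uint8, red, green, blue), "depth" (480x640 float32, m along the optical axis (not along the pixel's ray), 0 where there is no reading), "camera_matrix" (3x3 intrinsics, pixels), "R" (3x3) and "t" (3): a world point X has camera coordinates R X + t. Camera axes: x right, y down, z forward; pixel columns grow to the right and rows downward; lengths in m; the calibration is good to about 2 mm. A picture is of the moment at which its call begins.
- bot.job_done(): hands the job in; it is judged then, once.
Trained networks look in the newest picture that a camera, given by its name, has taken for a name from the list of things; names that differ only in an ending like _2 or _b are one class to them, and where a whole thing is asked for, a point or a joint stands for the part that bears it (a point fixed in the world has none). Each returns a list of dicts, best first, with "p" (0 to 1); they miss things now and then, are a little off and sometimes report something else, mostly with a low value. They report only what shows in the picture. A call takes as long as a camera call. They do not tell look-alikes from the thing itself.
- regions_of(thing, camera): "mask" (480x640 bool, what is visible of it) and "box" ([left, top, right, bottom] in pixels, round what is visible of it).
The state is a dict: "clock": time; "qpos": joint angles; "qd": joint speeds; "joint_efforts": joint torques, N m; "position": TCP position; "tool_rot": TCP orientation; "force": force on the tool from outside, world axes, zero at the start; "moment": the same for the moment, N m; "grip_width": finger opening in m; "finger_force": force on a finger pad.
Only numpy, scipy, OpenCV 4.12 (cv2) and the standard library are available. Lean on these libraries where they do the work, as an engineer would, in place of code of your own. Each camera call takes 0.05 s, during which the arm holds its last target. There are 200 camera calls.

## Working session

There is one attempt and no reset: what is moved stays moved. The work goes in short steps, Python scripts to look and compute and a tool call to move; the robot and the scene stay as the last step left them, time stands still between calls to the robot, and variables do not carry over. Pictures are saved under pics/ and viewed, at most 10 in all, crops included, and the job is handed in when it is done.

Besides the shell and the picture viewer there is one more tool, called after "Call:" by a JSON object that holds its "op" and its "data". play_rows: Moves the arm, as the interface text tells. Its arguments: {"type":"object","properties":{"plan":{"type":"array"},"newtons":{"type":"number"}},"required":["plan"]}

```bash
mkdir -p pics; cat > h.py <<'E'
import numpy as np, cv2
from workcell import bot, grab_frame, regions_of
def pts(f,mask=None):
    d=f["depth"]; K=f["camera_matrix"]
    v,u=np.nonzero((d>0)&(mask if mask is not None else True))
    z=d[v,u]; c=np.stack([(u-K[0,2])/K[0,0]*z,(v-K[1,2])/K[1,1]*z,z],1)
    return (c-f["t"])@f["R"], u, v
def save(f,n): cv2.imwrite("pics/"+n,f["pixels"][:,:,::-1])
E
python3 - <<'E'
from h import *
np.set_printoptions(precision=4,suppress=True)
s=bot.observe(); print({k:np.round(v,3) for k,v in s.items()})
F={}
for c in ("top","side"):
    f=grab_frame(c); save(f,c+"0.png"); print(c,"cam pos",-f["R"].T@f["t"])
    for n in ("chuck_block","sleeve","rack","step_drill","countersink","twist_drill","board_case","jaw0"):
        for r in regions_of(n,c)[:4]:
            P,u,v=pts(f,r["mask"])
            if len(P): print(n,round(r["p"],2),np.array(r["box"]).astype(int),len(P),"med",np.median(P,0),"zmax",np.percentile(P[:,2],98))
E
```

```text
{'clock': np.float64(0.0), 'qpos': array([-1.179,  0.522, -0.036,  1.6  ,  0.021,  1.021, -0.113]), 'qd': array([ 0.001,  0.002,  0.002,  0.001, -0.   ,  0.   ,  0.002]), 'joint_efforts': array([  0.001, -92.71 ,   1.98 , -36.994,   0.018,   0.008,  -0.   ]), 'position': array([0.278, 0.559, 0.206]), 'tool_rot': array([-3.14,  0.  ,  2.68]), 'force': array([ 0.225, -0.24 , -0.372]), 'moment': array([0.036, 0.006, 0.017]), 'finger_force': np.float64(0.0), 'grip_width': np.float64(0.086)}
top cam pos [ 0.436  -0.0105  1.1609]
chuck_block 0.77 [176 274 237 336] 2850 med [0.5084 0.2153 0.0304] zmax 0.09765366132363865
sleeve 0.8 [187 288 221 317] 416 med [0.5102 0.2165 0.092 ] zmax 0.098093486392479
sleeve 0.39 [175 275 238 338] 2849 med [0.5087 0.2151 0.0304] zmax 0.09765421483798072
rack 0.63 [344 242 445 293] 2582 med [ 0.5747 -0.1611  0.0388] zmax 0.04416146300922521
step_drill 0.65 [418 263 431 278] 171 med [ 0.5589 -0.2221  0.0791] zmax 0.09028912807577172
step_drill 0.54 [410 310 428 324] 162 med [ 0.4678 -0.2036  0.0694] zmax 0.07841787044788871
step_drill 0.51 [461 264 475 282] 
[... 669 characters left out ...]
med [0.5129 0.2307 0.0914] zmax 0.09694183218654945
step_drill 0.83 [210 329 232 368] 417 med [ 0.4718 -0.2115  0.0647] zmax 0.0764311869044208
step_drill 0.67 [275 379 299 420] 478 med [ 0.5604 -0.3183  0.0657] zmax 0.07699620345907332
step_drill 0.53 [270 326 294 354] 333 med [ 0.5621 -0.2309  0.0765] zmax 0.08677293537979627
step_drill 0.48 [291 265 297 299] 181 med [ 0.5953 -0.1152  0.0666] zmax 0.10411101031152493
countersink 0.46 [212 170 265 227] 2179 med [0.515  0.199  0.0284] zmax 0.09432888131130926
twist_drill 0.58 [289 263 298 298] 204 med [ 0.5955 -0.1149  0.0752] zmax 0.10534188945501984
board_case 0.58 [338 228 393 278] 2262 med [0.7603 0.0151 0.0085] zmax 0.011166119058657721
```

```bash
python3 - <<'E'
import cv2,numpy as np
a=cv2.imread("pics/top0.png");b=cv2.imread("pics/side0.png")
cv2.imwrite("pics/a.png",np.vstack([cv2.resize(a[225:345,160:490],(800,291),interpolation=2),cv2.resize(b[160:430,180:480],(333,300),interpolation=2)[:, :] .copy() if 0 else cv2.copyMakeBorder(cv2.resize(b[160:430,180:480],(333,300),interpolation=2),0,0,0,467,0)]))
E
```

```text
(no output)
```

View pics/top0.png

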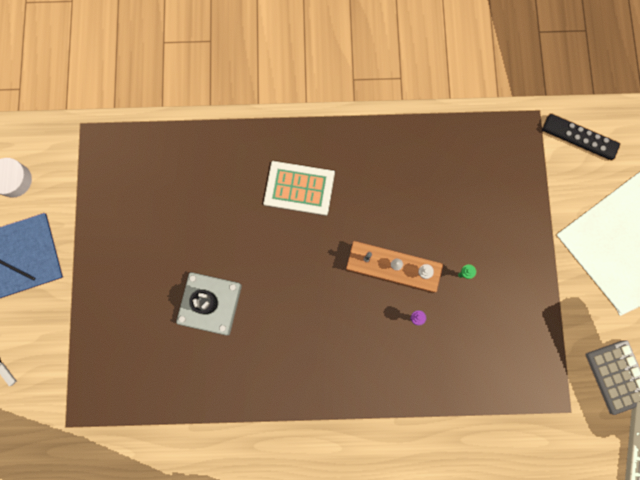

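View pics/a.png

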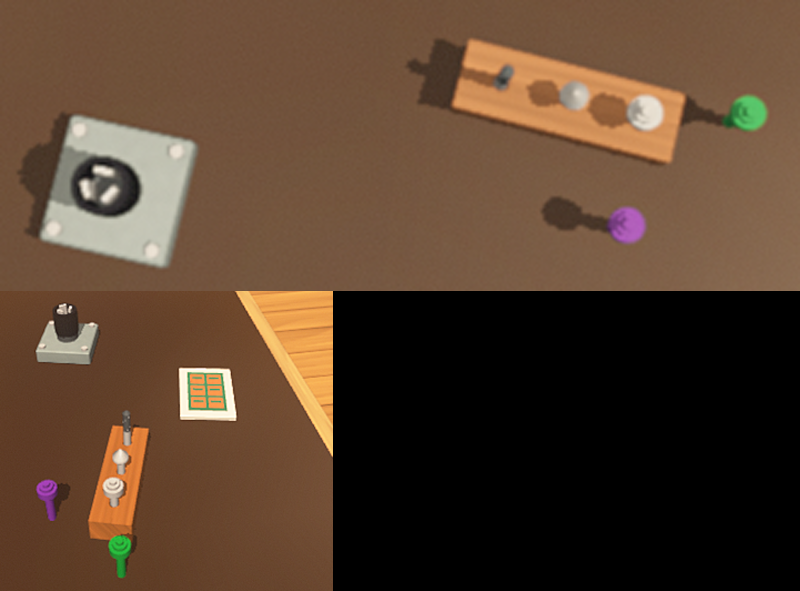

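Candidates for the step drill:
- Steel stepped bit in the rack, top view (425,271), side view (282,340).
- Green look-alike at (469,271).
- Purple look-alike at (419,317).
- Countersink with a smooth cone at (397,265).
- Twist drill at (368,256).

The crop shows the stepped bare-steel head at the rack's right end, so that is my choice. The chuck is at (204,301).

```bash
cat >> h.py <<'E'
def go(x,y,z,yaw=None,n=None):
    "print tool-axis shift units (total) for translating at present orientation, then yaw turn units about tool z"
    from scipy.spatial.transform import Rotation as Ro
    s=bot.observe(); R=Ro.from_euler("xyz",s["tool_rot"]).as_matrix()
    d=R.T@(np.array([x,y,z])-s["position"])/0.025
    print("shift units",np.round(d,2),"rows>=",int(np.ceil(abs(d).max())))
    if yaw is not None:
        w=(yaw-s["tool_rot"][2]+np.pi/2)%np.pi-np.pi/2
        print("turn about tool z units",round(-w/0.15,2), "tilt err",np.round(R[:,2],4))
E
python3 - <<'E'
from h import *
np.set_printoptions(precision=4,suppress=True)
f=grab_frame("wrist"); s=bot.observe()
from scipy.spatial.transform import Rotation as Ro
R=Ro.from_euler("xyz",s["tool_rot"]).as_matrix()
C=-f["R"].T@f["t"]; print("wrist cam in tool",R.T@(C-s["position"]),"axes in tool\n",R.T@f["R"].T, f["camera_matrix"][[0,1],[0,1]])
for c in("top","side"):
    f=grab_frame(c)
    P,u,v=pts(f)
    def reg(x,y,r,z0,z1):
        m=(np.hypot(P[:,0]-x,P[:,1]-y)<r)&(P[:,2]>z0)&(P[:,2]<z1); return P[m]
    Q=reg(.562,-.224,.03,.070,.1); 
    print(c,"drill",len(Q),cv2.minEnclosingCircle(Q[:,:2].astype(np.float32)),np.percentile(Q[:,2],[5,50,95]))
    Q=reg(.510,.214,.04,.085,.12)
    print("sleeve",cv2.minEnclosingCircle(Q[:,:2].astype(np.float32)))
    Q=reg(.510,.214,.09,.024,.036)
    print("block",cv2.minAreaRect(Q[:,:2].astype(np.float32)))
    Q=reg(.575,-.165,.11,.036,.044)
    print("rack",cv2.minAreaRect(Q[:,:2].astype(np.float32)))
print("to above chuck");go(.51,.215,.30)
E
```

```text
wrist cam in tool [ 0.0818 -0.0003 -0.167 ] axes in tool
 [[ 0.     -0.9473 -0.3204]
 [ 1.     -0.0001  0.0004]
 [-0.0004 -0.3204  0.9473]] [423.7503 423.7503]
top drill 162 ((0.5603914856910706, -0.2234550565481186), 0.01417079009115696) [0.0735 0.0795 0.0873]
sleeve ((0.5121782422065735, 0.22250902652740479), 0.02514778822660446)
block ((0.5119975805282593, 0.22228777408599854), (0.11131851375102997, 0.10986235737800598), 75.90858459472656)
rack ((0.5771324038505554, -0.16672101616859436), (0.1899520307779312, 0.06088883429765701), 73.70230102539062)
side drill 256 ((0.5620607137680054, -0.22563889622688293), 0.015933286398649216) [0.0716 0.0774 0.0864]
sleeve ((0.5152919888496399, 0.22041448950767517), 0.026359282433986664)
block ((0.5143017768859863, 0.21872806549072266), (0.11054658144712448, 0.11007855087518692), 75.1462173461914)
rack ((0.5522335171699524, -0.15945439040660858), (0.192773699760437, 0.1181766614317894), 73.11418151855469)
to above chuck
shift units [-14.43  -8.21  -3.74] rows>= 15
```

Call:
{"op": "play_rows", "data": {"plan": [[[-0.96,-0.53,-0.12],[0,0,0],-1],[[-0.96,-0.53,-0.12],[0,0,0],-1],[[-0.96,-0.53,-0.12],[0,0,0],-1],[[-0.96,-0.53,-0.12],[0,0,0],-1],[[-0.96,-0.53,-0.12],[0,0,0],-1],[[-0.96,-0.53,-0.12],[0,0,0],-1],[[-0.96,-0.53,-0.12],[0,0,0],-1],[[-0.96,-0.53,-0.12],[0,0,0],-1],[[-0.96,-0.53,-0.12],[0,0,0],-1],[[-0.96,-0.53,-0.12],[0,0,0],-1],[[-0.96,-0.53,-0.12],[0,0,0],-1],[[-0.96,-0.53,-0.12],[0,0,0],-1],[[-0.96,-0.53,-0.12],[0,0,0],-1],[[-0.96,-0.53,-0.12],[0,0,0],-1],[[-0.96,-0.53,-0.12],[0,0,0],-1]]}}

```text
clock: 2.92
position: [0.5127, 0.2204, 0.2518]
tool_rot: [3.141, 0.0, 2.68]
force: [-0.4, 0.3, -0.7]
grip_width: 0.0857
finger_force: 0.0
```

Call:
{"op": "play_rows", "data": {"plan": [[[0,0,0],[0,0,0.93],-1],[[0,0,0],[0,0,0.93],-1],[[0,0,0],[0,0,0.93],-1],[[0,0,0],[0,0,0.93],-1],[[0,0,0],[0,0,0.93],-1],[[0,0,0],[0,0,0.93],-1],[[0,0,0],[0,0,0.93],-1],[[0,0,0],[0,0,0.93],-1],[[0,0,0],[0,0,0.93],-1],[[0,0,0],[0,0,0.93],-1],[[0,0,0],[0,0,0],-1],[[0,0,0],[0,0,0],-1]]}}

```text
clock: 4.42
position: [0.5122, 0.2212, 0.2516]
tool_rot: [3.142, 0.0, 1.288]
force: [-0.2, 0.8, -0.8]
grip_width: 0.0851
finger_force: 0.0
```

```bash
python3 - <<'E'
from h import *
np.set_printoptions(precision=4,suppress=True)
f=grab_frame("wrist"); s=bot.observe(); save(f,"w1.png")
print(s["qpos"],s["position"],s["tool_rot"])
P,u,v=pts(f)
m=(np.hypot(P[:,0]-.512,P[:,1]-.222)<.04)&(P[:,2]>.088)&(P[:,2]<.12);Q=P[m]
print(len(Q),np.percentile(Q[:,2],[5,50,95]),cv2.minEnclosingCircle(Q[:,:2].astype(np.float32)))
h=(P[:,2]>.093)&(P[:,2]<.0965)&m;Q=P[h]
print("rim fit",len(Q),cv2.fitEllipse(Q[:,:2].astype(np.float32)*1000),cv2.minEnclosingCircle(Q[:,:2].astype(np.float32)))
m=(np.hypot(P[:,0]-.512,P[:,1]-.222)<.09)&(P[:,2]>.026)&(P[:,2]<.034);print("block",cv2.minAreaRect(P[m][:,:2].astype(np.float32)))
go(.5605,-.224,.25,1.286)
E
```

```text
[-0.7874  0.3869  0.3707  1.741  -0.1589  1.0432 -0.6446] [0.5122 0.2212 0.2516] [-3.1416 -0.      1.2876]
1928 [0.0902 0.0947 0.099 ] ((0.5143228769302368, 0.2218995839357376), 0.024738704785704613)
rim fit 1326 ((514.3316040039062, 221.7252197265625), (42.9836540222168, 43.060123443603516), 14.978017807006836) ((0.5142572522163391, 0.22155718505382538), 0.024406088516116142)
block ((0.5141693949699402, 0.22181951999664307), (0.10979536920785904, 0.10974950343370438), 75.80815124511719)
shift units [-16.56   6.83   0.06] rows>= 17
turn about tool z units 0.01 tilt err [ 0.  0. -1.]
```

View pics/w1.png

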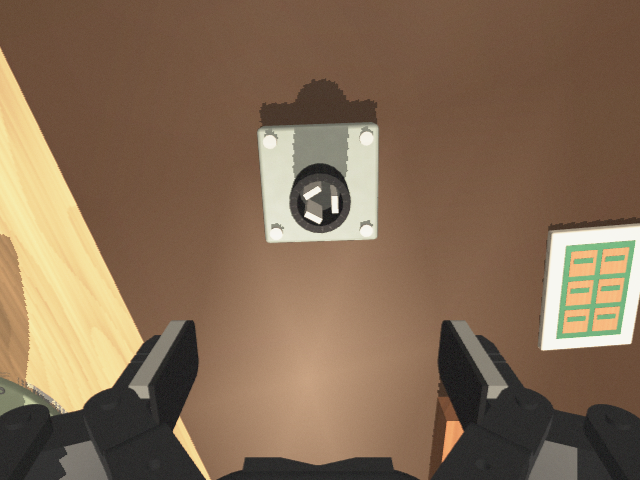

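The wrist view shows the open chuck at (320,200) with its three jaws. The fingers are symmetric about column 318. Next I move over the drill in the same posture.

Call:
{"op": "play_rows", "data": {"plan": [[[-0.97,0.4,0],[0,0,0],-1],[[-0.97,0.4,0],[0,0,0],-1],[[-0.97,0.4,0],[0,0,0],-1],[[-0.97,0.4,0],[0,0,0],-1],[[-0.97,0.4,0],[0,0,0],-1],[[-0.97,0.4,0],[0,0,0],-1],[[-0.97,0.4,0],[0,0,0],-1],[[-0.97,0.4,0],[0,0,0],-1],[[-0.97,0.4,0],[0,0,0],-1],[[-0.97,0.4,0],[0,0,0],-0.4],[[-0.97,0.4,0],[0,0,0],-0.4],[[-0.97,0.4,0],[0,0,0],-0.4],[[-0.97,0.4,0],[0,0,0],-0.4],[[-0.97,0.4,0],[0,0,0],-0.4],[[-0.97,0.4,0],[0,0,0],-0.4],[[-0.97,0.4,0],[0,0,0],-0.4],[[-0.97,0.4,0],[0,0,0],-0.4],[[0,0,0],[0,0,0],-0.4],[[0,0,0],[0,0,0],-0.4]]}}

```text
clock: 6.85
position: [0.559, -0.2218, 0.2515]
tool_rot: [-3.141, -0.0, 1.286]
force: [-0.2, 0.7, 0.7]
grip_width: 0.0598
finger_force: 0.0
```

```bash
python3 - <<'E'
from h import *
np.set_printoptions(precision=4,suppress=True)
f=grab_frame("wrist"); s=bot.observe(); save(f,"w2.png")
cv2.imwrite("pics/w2c.png",cv2.resize(f["pixels"][100:320,180:500,::-1],None,fx=2,fy=2))
print(s["qpos"],s["position"],s["tool_rot"],s["grip_width"])
P,u,v=pts(f)
m=(np.hypot(P[:,0]-.562,P[:,1]-.224)<.025)&(P[:,2]>.066)&(P[:,2]<.12);Q=P[m]
print(len(Q),np.percentile(Q[:,2],[5,50,95]),cv2.minEnclosingCircle(Q[:,:2].astype(np.float32)))
for a,b in((.075,.081),(.0815,.0865),(.087,.092)):
    q=Q[(Q[:,2]>a)&(Q[:,2]<b)][:,:2].astype(np.float32)
    if len(q)>5: print(a,len(q),cv2.minEnclosingCircle(q))
m=(np.hypot(P[:,0]-.577,P[:,1]+.166)<.12)&(P[:,2]>.037)&(P[:,2]<.044);print("rack",cv2.minAreaRect(P[m][:,:2].astype(np.float32)))
E
```

```text
[-0.0435  0.4778  0.4716  1.6308 -0.2382  1.0907  0.2089] [ 0.559  -0.2215  0.2515] [-3.1414 -0.0004  1.2862] 0.05946144754908328Traceback (most recent call last):
  File "<stdin>", line 8, in <module>
    return _quantile_unchecked(
        a, q, axis, out, overwrite_input, method, keepdims, weights)
    return _ureduce(a,
                    func=_quantile_ureduce_func,
    ...<5 lines>...
                    overwrite_input=overwrite_input,
                    method=method)
    r = func(a, **kwargs)
    result = _quantile(arr,
                       quantiles=q,
    ...<2 lines>...
                       out=out,
                       weights=wgt)
    slices_having_nans = np.isnan(arr[-1, ...])
                                  ~~~^^^^^^^^^
IndexError: index -1 is out of bounds for axis 0 with size 0
```

View pics/w2c.png

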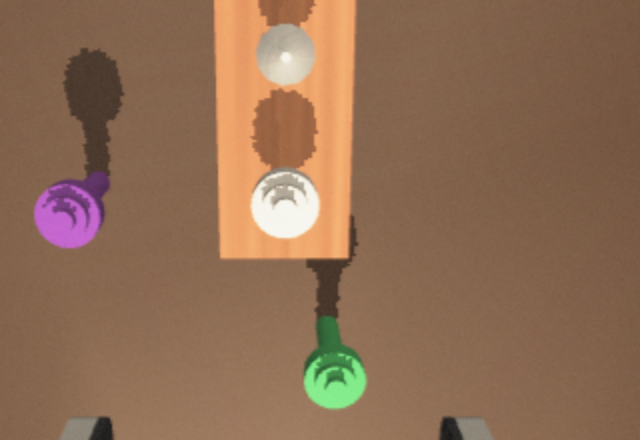

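The crop shows the stepped bare-steel bit at the near rack end (crop (285,203)). The purple and green ones stand free outside the rack. The drill's depth readings are missing, so I'll use the mask and rays instead.

```bash
python3 - <<'E'
from h import *
np.set_printoptions(precision=4,suppress=True)
f=grab_frame("wrist"); s=bot.observe()
P,u,v=pts(f)
m=(np.hypot(P[:,0]-.577,P[:,1]+.166)<.12)&(P[:,2]>.03)&(P[:,2]<.05);print(m.sum())
print("at drill depth",f["depth"][195:212,315:330].max(), "pts near", P[(abs(u-322)<12)&(abs(v-201)<12)][:3])
if m.sum()>10: print("rack",cv2.minAreaRect(P[m][:,:2].astype(np.float32)),np.median(P[m],0))
K=f["camera_matrix"];C=-f["R"].T@f["t"]
def ray(px,z):
    d=f["R"].T@np.linalg.solve(K,[px[0],px[1],1]); return C+d*(z-C[2])/d[2]
for r in regions_of("step_drill","wrist"):
    b=np.array(r["box"]); print(round(r["p"],2),b,"col mid", ray((b[[0,2]].mean(),b[[1,3]].mean()),.079))
# whole head: bright unsaturated pixels
im=f["pixels"][180:225,300:345].astype(int); w=(im.min(2)>185)&(np.ptp(im,axis=2)<40)
y,x=np.nonzero(w); (cx,cy),rr=cv2.minEnclosingCircle(np.stack([x,y],1).astype(np.float32)); print("circle px",cx+300,cy+180,rr,"->",ray((cx+300,cy+180),.079))
go(.5605,-.224,.0785)
E
```

```text
13882
at drill depth 0.34842628 pts near [[ 0.5566 -0.2122  0.0789]
 [ 0.5572 -0.2129  0.0763]
 [ 0.5581 -0.2128  0.0781]]
rack ((0.5789703130722046, -0.1676129549741745), (0.190675288438797, 0.06017504632472992), 73.68258666992188) [ 0.5827 -0.149   0.0397]
0.93 [333.6 258.  363.3 308.7] col mid [ 0.5644 -0.3013  0.079 ]
0.91 [304.5 183.7 341.8 216. ] col mid [ 0.5639 -0.2228  0.079 ]
0.6 [199.9 184.5 238.7 226. ] col mid [ 0.4804 -0.2032  0.079 ]
circle px 322.2158679962158 202.3357925415039 16.648202896118164 -> [ 0.5625 -0.2246  0.079 ]
shift units [-0.08  0.08  6.93] rows>= 7
```

Call:
{"op": "play_rows", "data": {"plan": [[[-0.07,0.15,0.9],[0,0,0],-0.4],[[0,0,0.9],[0,0,0],-0.4],[[0,0,0.9],[0,0,0],-0.4],[[0,0,0.9],[0,0,0],-0.2],[[0,0,0.9],[0,0,0],-0.2],[[0,0,0.76],[0,0,0],-0.2],[[0,0,0],[0,0,0],-0.2],[[0,0,0],[0,0,0],-0.2]]}}

```text
clock: 8.0
position: [0.5625, -0.2252, 0.1208]
tool_rot: [3.141, 0.0, 1.285]
force: [0.1, -0.2, 0.2]
grip_width: 0.0512
finger_force: 0.0
```

```bash
python3 - <<'E'
from h import *
np.set_printoptions(precision=4,suppress=True)
f=grab_frame("wrist"); s=bot.observe(); save(f,"w3.png")
print(s["position"],s["tool_rot"],s["grip_width"])
P,u,v=pts(f)
K=f["camera_matrix"];C=-f["R"].T@f["t"]
def ray(px,z):
    d=f["R"].T@np.linalg.solve(K,[px[0],px[1],1]); return C+d*(z-C[2])/d[2]
for r in regions_of("step_drill","wrist"):
    b=np.array(r["box"]); print(round(r["p"],2),b, ray((b[[0,2]].mean(),b[[1,3]].mean()),.079))
go(.562,-.2243,.0785,1.286)
E
```

```text
[ 0.5625 -0.2252  0.121 ] [3.1404 0.0001 1.2848] 0.051574088810769796
0.96 [330.2 318.3 378.  398.7] [ 0.5658 -0.2907  0.079 ]
0.69 [290.2 223.3 345.2 279.9] [ 0.5642 -0.2217  0.079 ]
shift units [ 0.03 -0.03  1.7 ] rows>= 2
turn about tool z units -0.01 tilt err [ 0.0012 -0.0003 -1.    ]
```

View pics/w3.png

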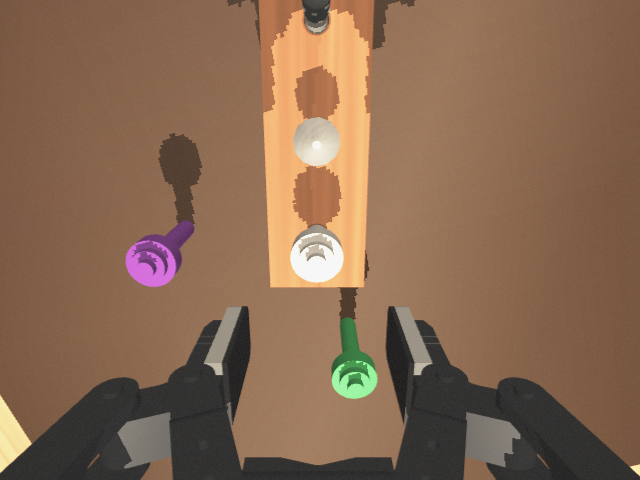

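The finger tips' inner edges are at columns 249 and 388 (middle 318.5) and the drill is centred at (317,255), so it is centred within about 1 mm. Descend and grip its wide head step.

Call:
{"op": "play_rows", "data": {"plan": [[[0,-0.02,0.6],[0,0,0],-0.2],[[0,0,0.6],[0,0,0],-0.2],[[0,0,0.5],[0,0,0],-0.2],[[0,0,0.28],[0,0,0],-0.2],[[0,0,0],[0,0,0],-0.2],[[0,0,0],[0,0,0],0.2],[[0,0,0],[0,0,0],1],[[0,0,0],[0,0,0],1],[[0,0,0],[0,0,0],1],[[0,0,0],[0,0,0],1]], "newtons": 35}}

```text
clock: 9.35
position: [0.5616, -0.2249, 0.0707]
tool_rot: [3.142, 0.0, 1.285]
force: [0.4, 0.5, -0.2]
grip_width: -0.0
finger_force: 0.0
```

The fingers closed on nothing, so I look before doing anything else.

```bash
python3 - <<'E'
from h import *
np.set_printoptions(precision=4,suppress=True)
f=grab_frame("wrist"); s=bot.observe()
g=grab_frame("side");
cv2.imwrite("pics/w4.png",np.hstack([cv2.resize(f["pixels"][120:480,120:520,::-1],(400,360)),cv2.resize(g["pixels"][280:430,200:360,::-1],(384,360),interpolation=2)]))
print(s["position"],s["grip_width"],s["finger_force"],s["force"])
E
```

```text
[ 0.5616 -0.2249  0.0706] -0.0001816657376516282 0.0 [ 0.3886  0.027  -0.679 ]
```

View pics/w4.png

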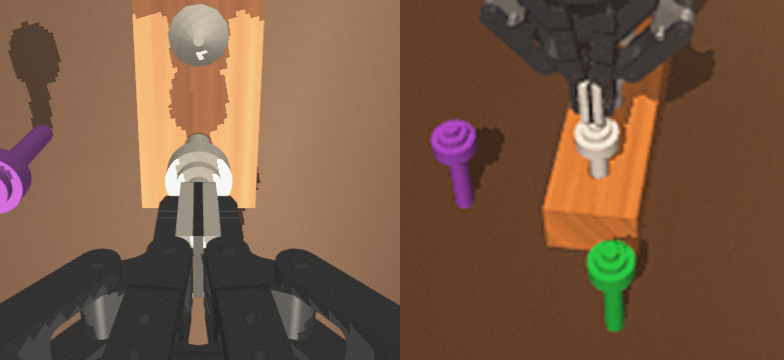

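```bash
python3 - <<'E'
from h import *
np.set_printoptions(precision=4,suppress=True)
for c in ("wrist","side"):
    f=grab_frame(c);P,u,v=pts(f);im=f["pixels"][v,u].astype(int)
    m=(np.hypot(P[:,0]-.562,P[:,1]+.225)<.035)&(P[:,2]>.06)&(P[:,2]<.16)
    Q=P[m];print(c,m.sum())
    for a in np.arange(.06,.16,.005):
        q=Q[(Q[:,2]>=a)&(Q[:,2]<a+.005)]
        if len(q): print(round(a,3),len(q),q[:,:2].min(0),q[:,:2].max(0),np.median(q[:,:2],0))
f=grab_frame("wrist");P,u,v=pts(f)
D=np.full((480,640,3),np.nan);D[v,u]=P
for r in range(290,400,8): print(r,D[r,317],D[r,308],D[r,290])
E
```

```text
wrist 24769
0.065 166 [ 0.5502 -0.226 ] [ 0.5763 -0.211 ] [ 0.5661 -0.2133]
0.07 267 [ 0.55   -0.2259] [ 0.5763 -0.2107] [ 0.5663 -0.213 ]
0.075 1371 [ 0.5484 -0.2346] [ 0.5763 -0.211 ] [ 0.5658 -0.2179]
0.08 697 [ 0.553 -0.231] [ 0.5718 -0.2155] [ 0.5645 -0.2201]
0.085 28 [ 0.5605 -0.2218] [ 0.5659 -0.2199] [ 0.5638 -0.2205]
0.095 58 [ 0.5591 -0.2171] [ 0.5714 -0.2132] [ 0.5654 -0.215 ]
0.1 403 [ 0.552  -0.2227] [ 0.5763 -0.2126] [ 0.5655 -0.2158]
0.105 546 [ 0.5513 -0.2228] [ 0.5771 -0.2125] [ 0.5649 -0.2158]
0.11 617 [ 0.551  -0.2233] [ 0.5772 -0.2127] [ 0.5657 -0.2159]
0.115 654 [ 0.5509 -0.2233] [ 0.5772 -0.2124] [ 0.5651 -0.2158]
0.12 760 [ 0.5511 -0.223 ] [ 0.5772 -0.2122] [ 0.5654 -0.2158]
0.125 585 [ 0.551  -0.2231] [ 0.5772 -0.2126] [ 0.5654 -0.2154]
0.13 1125 [ 0.5484 -0.2366] [ 0.5765 -0.2108] [ 0.5629 -0.2184]
0.135 1076 [ 0.5384 -0.2328] [ 0.5926 -0.2063] [ 0.5631 -0.2147]
0.14 3083 [ 0.5283 -0.2427] [ 0.5969 -0.2045] [ 0.5628 -0.216 ]
0.145 4096 [ 0.527  -0.2429] [ 0.5969 -0.2041] [ 0.5624 -0.2163]
0.15 6808 [ 0.527  -0.2431] [ 0.597  -0.2041] [ 0.5624 -0.2215]
0.155 2
[... 1764 characters left out ...]
4 -0.2138  0.1188] [ 0.5549 -0.2168  0.1105]
338 [ 0.5652 -0.2147  0.1233] [ 0.5625 -0.214   0.1232] [ 0.5554 -0.2164  0.1163]
346 [ 0.565  -0.2153  0.1268] [ 0.5625 -0.2143  0.1271] [ 0.5559 -0.216   0.1218]
354 [ 0.5651 -0.2151  0.1312] [ 0.5626 -0.2143  0.1313] [ 0.5559 -0.2167  0.1252]
362 [ 0.5646 -0.2167  0.1328] [ 0.5619 -0.2168  0.1316] [ 0.5592 -0.2096  0.1403]
370 [ 0.564  -0.2189  0.1333] [ 0.5631 -0.2134  0.1402] [ 0.5589 -0.2108  0.1421]
378 [ 0.5628 -0.2227  0.1317] [ 0.5633 -0.213   0.1443] [ 0.5586 -0.212   0.1439]
386 [ 0.5622 -0.2248  0.1326] [ 0.5628 -0.2147  0.1452] [ 0.5591 -0.2115  0.1478]
394 [ 0.5612 -0.2284  0.1315] [ 0.562  -0.2172  0.1451] [ 0.559  -0.2122  0.1499]
```

Depth in both cameras puts the closed fingertips at z≈0.095 with the TCP reading 0.0706. So the tips sit about 24 mm above the reported TCP, not 14 mm ahead of it, and they closed above the head. Nothing moved. I'll go by the measured tip offset, open and go 40 mm lower.

Call:
{"op": "play_rows", "data": {"plan": [[[0,0,-0.2],[0,0,0],-0.2],[[0,0,0],[0,0,0],-0.2],[[0,0,0],[0,0,0],-0.2],[[0,0,0],[0,0,0],-0.2],[[0,0,0],[0,0,0],-0.2]]}}

```text
clock: 10.22
position: [0.5616, -0.2249, 0.0755]
tool_rot: [-3.141, 0.0, 1.285]
force: [0.4, 0.2, -1.0]
grip_width: 0.0512
finger_force: 0.0
```

Call:
{"op": "play_rows", "data": {"plan": [[[0,0,0.5],[0,0,0],-0.2],[[0,0,0.5],[0,0,0],-0.2],[[0,0,0.4],[0,0,0],-0.2],[[0,0,0.4],[0,0,0],-0.2],[[0,0,0],[0,0,0],-0.2]]}}

```text
clock: 10.85
position: [0.5611, -0.2248, 0.0297]
tool_rot: [-3.14, 0.0, 1.285]
force: [-0.4, -0.4, 0.4]
grip_width: 0.0514
finger_force: 0.0
```

```bash
cat >> h.py <<'E'
def prof(c,x,y,r,z0,z1):
    f=grab_frame(c);P,u,v=pts(f)
    Q=P[(np.hypot(P[:,0]-x,P[:,1]-y)<r)]
    for a in np.arange(z0,z1,.005):
        q=Q[(Q[:,2]>=a)&(Q[:,2]<a+.005)]
        if len(q): print(c,round(a,3),len(q),q[:,:2].min(0).round(4),q[:,:2].max(0).round(4))
    return f
E
python3 - <<'E'
from h import *
s=bot.observe();print(s["position"],s["grip_width"],s["force"])
f=prof("wrist",.562,-.225,.06,.045,.11)
P,u,v=pts(f)
# lowest finger points: near-black/grey pixels left & right
for n,sg in(("L",-1),("R",1)):
    d=(P[:,:2]-[.562,-.225])@[.96,-.281]*sg; l=(P[:,:2]-[.562,-.225])@[.281,.96]
    m=(d>.018)&(d<.06)&(abs(l)<.02)&(P[:,2]>.048); print(n,m.sum(),P[m][:,2].min() if m.any() else None,d[m].min() if m.any() else None)
E
```

```text
[ 0.56113023 -0.22481672  0.02970614] 0.05135324858416659 [-0.38529701 -0.44372146  0.41278857]
wrist 0.045 138 [ 0.5576 -0.225 ] [ 0.5682 -0.2191]
wrist 0.05 24 [ 0.5608 -0.221 ] [ 0.5668 -0.2188]
wrist 0.055 119 [ 0.5341 -0.2427] [ 0.5932 -0.2069]
wrist 0.06 497 [ 0.5275 -0.2431] [ 0.5997 -0.2054]
wrist 0.065 1144 [ 0.5257 -0.2434] [ 0.6012 -0.2054]
wrist 0.07 1961 [ 0.5256 -0.2437] [ 0.6013 -0.1654]
wrist 0.075 4362 [ 0.526  -0.2433] [ 0.6014 -0.1658]
wrist 0.08 3428 [ 0.5257 -0.2435] [ 0.6015 -0.1664]
wrist 0.085 2065 [ 0.5258 -0.2436] [ 0.6015 -0.1671]
wrist 0.09 1498 [ 0.5268 -0.244 ] [ 0.5958 -0.2049]
wrist 0.095 1050 [ 0.519  -0.2423] [ 0.6092 -0.2028]
wrist 0.1 2170 [ 0.5104 -0.2328] [ 0.6194 -0.198 ]
wrist 0.105 3745 [ 0.504  -0.2503] [ 0.6209 -0.1967]
L 20963 0.057179072035519606 0.01800518732922182
R 20980 0.056862305945161215 0.01800163405978373
```

Call:
{"op": "play_rows", "data": {"plan": [[[0,0,-0.15],[0,0,0],-0.2],[[0,0,0],[0,0,0],0.2],[[0,0,0],[0,0,0],1],[[0,0,0],[0,0,0],1],[[0,0,0],[0,0,0],1],[[0,0,0],[0,0,0],1]], "newtons": 40}}

```text
clock: 11.65
position: [0.562, -0.225, 0.035]
tool_rot: [3.141, -0.0, 1.285]
force: [-1.1, 0.9, 8.4]
grip_width: 0.0261
finger_force: 38.8
```

Call:
{"op": "play_rows", "data": {"plan": [[[0,0,-0.1],[0,0,0],1],[[0,0,-0.2],[0,0,0],1],[[0,0,-0.3],[0,0,0],1],[[0,0,-0.5],[0,0,0],1],[[0,0,-0.6],[0,0,0],1],[[0,0,-0.7],[0,0,0],1],[[0,0,-0.8],[0,0,0],1],[[0,0,-0.8],[0,0,0],1],[[0,0,-0.7],[0,0,0],1],[[0,0,0],[0,0,0],1]]}}

```text
clock: 12.9
position: [0.5623, -0.2251, 0.1534]
tool_rot: [3.139, -0.0, 1.285]
force: [0.6, 0.8, -0.5]
grip_width: 0.026
finger_force: 39.4
```

```bash
python3 - <<'E'
from h import *
s=bot.observe();print(s["position"],s["tool_rot"],s["grip_width"],s["force"],s["finger_force"])
prof("side",.562,-.225,.03,.10,.215)
prof("wrist",.562,-.225,.03,.14,.215)
g=grab_frame("side");cv2.imwrite("pics/s5.png",cv2.resize(g["pixels"][200:360,220:360,::-1],None,fx=3.5,fy=3.5))
go(.5137,.2214,.154)
E
```

```text
[ 0.56226129 -0.22510685  0.15336803] [ 3.13932726e+00 -8.94130986e-05  1.28488093e+00] 0.026002419291283423 [ 0.55725823  0.81421598 -0.52594281] 39.371214509010315
side 0.125 10 [ 0.5571 -0.232 ] [ 0.5671 -0.226 ]
side 0.13 19 [ 0.5573 -0.2324] [ 0.5674 -0.2278]
side 0.135 20 [ 0.5574 -0.2326] [ 0.5677 -0.228 ]
side 0.14 20 [ 0.5568 -0.2323] [ 0.5679 -0.2252]
side 0.145 21 [ 0.5568 -0.2319] [ 0.5685 -0.2252]
side 0.15 21 [ 0.5569 -0.2322] [ 0.5686 -0.2259]
side 0.155 21 [ 0.5571 -0.2322] [ 0.5671 -0.2265]
side 0.16 20 [ 0.5573 -0.2319] [ 0.5672 -0.2278]
side 0.165 19 [ 0.5575 -0.2317] [ 0.5675 -0.2279]
side 0.17 19 [ 0.5579 -0.2326] [ 0.5677 -0.2281]
side 0.175 8 [ 0.5456 -0.2412] [ 0.5791 -0.2266]
side 0.18 52 [ 0.5368 -0.2415] [ 0.5849 -0.2248]
side 0.185 97 [ 0.5357 -0.2427] [ 0.589  -0.2239]
side 0.19 159 [ 0.536  -0.2416] [ 0.5892 -0.2146]
side 0.195 171 [ 0.5352 -0.2429] [ 0.5893 -0.2136]
side 0.2 115 [ 0.5354 -0.2427] [ 0.5894 -0.2114]
side 0.205 81 [ 0.5358 -0.242 ] [ 0.5895 -0.2125]
side 0.21 73 [ 0.5361 -0.2424] [ 0.5873 -0.2103]
wrist 0.14 108 [ 0.5573 -0.2248] [ 0.5681 -0.219 ]
wrist 0.145 121 [ 0.5571 -0.225 ] [ 0.5682 -0.2189]
wrist 0.15 130 [ 0.557  -0.2252] [ 0.5681 -0.2188]
wrist 0.155 135 [ 0.5573 -0.225 ] [ 0.5681 -0.2189]
wrist 0.16 142 [ 0.5575 -0.2249] [ 0.5683 -0.2187]
wrist 0.165 48 [ 0.5595 -0.2221] [ 0.5673 -0.2191]
wrist 0.175 32 [ 0.5465 -0.2251] [ 0.5841 -0.2098]
wrist 0.18 413 [ 0.5398 -0.2264] [ 0.5885 -0.2088]
wrist 0.185 1022 [ 0.5387 -0.2316] [ 0.5897 -0.209 ]
wrist 0.19 2338 [ 0.5386 -0.2398] [ 0.5898 -0.209 ]
wrist 0.195 2677 [ 0.5386 -0.2398] [ 0.5898 -0.2087]
wrist 0.2 1960 [ 0.5385 -0.2395] [ 0.5898 -0.2088]
wrist 0.205 1127 [ 0.5384 -0.2398] [ 0.5899 -0.2085]
wrist 0.21 1423 [ 0.5445 -0.2405] [ 0.5899 -0.2087]
shift units [16.58 -6.86 -0.1 ] rows>= 17
```

View pics/s5.png

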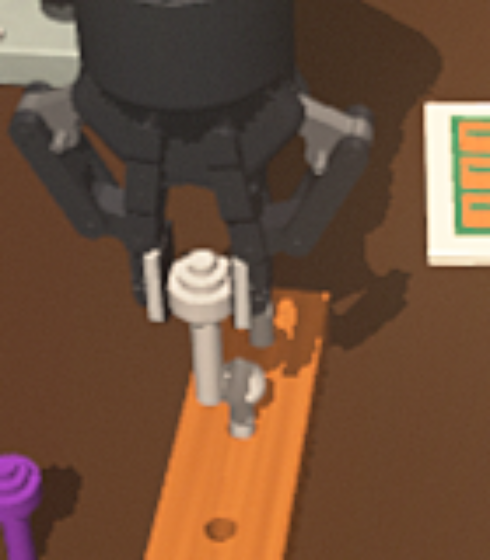

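The side view shows the bit hanging upright in the fingers, with its foot above the rack and the empty hole at (220,528). Carry it over the chuck.

Call:
{"op": "play_rows", "data": {"plan": [[[0.5,-0.2,0],[0,0,0],1],[[0.95,-0.4,0],[0,0,0],1],[[0.95,-0.4,0],[0,0,0],1],[[0.95,-0.4,0],[0,0,0],1],[[0.95,-0.4,0],[0,0,0],1],[[0.95,-0.4,0],[0,0,0],1],[[0.95,-0.4,0],[0,0,0],1],[[0.95,-0.4,0],[0,0,0],1],[[0.95,-0.4,0],[0,0,0],1],[[0.95,-0.4,0],[0,0,0],1],[[0.95,-0.4,0],[0,0,0],1],[[0.95,-0.4,0],[0,0,0],1],[[0.95,-0.4,0],[0,0,0],1],[[0.95,-0.4,0],[0,0,0],1],[[0.95,-0.4,0],[0,0,0],1],[[0.95,-0.4,0],[0,0,0],1],[[0.95,-0.35,0],[0,0,0],1],[[0.88,-0.3,0],[0,0,0],1],[[0,0,0],[0,0,0],1],[[0,0,0],[0,0,0],1]]}}

```text
clock: 15.55
position: [0.5137, 0.2209, 0.1515]
tool_rot: [-3.141, 0.001, 1.285]
force: [1.1, 0.2, -0.2]
grip_width: 0.0262
finger_force: 39.4
```

```bash
python3 - <<'E'
from h import *
s=bot.observe();print(s["position"],s["tool_rot"],s["grip_width"],s["qpos"])
for c in("wrist","side","top"):
    f=grab_frame(c);P,u,v=pts(f)
    def reg(z0,z1,r=.035,x=.514,y=.2217): return P[(np.hypot(P[:,0]-x,P[:,1]-y)<r)&(P[:,2]>z0)&(P[:,2]<z1)][:,:2].astype(np.float32)
    q=reg(.132,.165); w=reg(.093,.0965); b=reg(.026,.034,.09)
    if len(q): print(c,"shank",q.min(0),q.max(0))
    if len(w)>5: print("rim",w.min(0),w.max(0),cv2.minEnclosingCircle(w))
    if len(b)>5: print("block",cv2.minAreaRect(b))
go(.514,.2216,.082,1.285)
E
```

```text
[0.51373884 0.22087997 0.1515356 ] [-3.14114389e+00  7.13445807e-04  1.28489535e+00] 0.026170447925123075 [-0.81511408  0.52195018  0.42431459  1.84607459 -0.28064011  0.83345918
 -0.53617526]
wrist shank [0.5089503  0.22003484] [0.52020586 0.22685525]
rim [0.490284   0.19741277] [0.5383574  0.24576265] ((0.5144692063331604, 0.2215391993522644), 0.024459322914481163)
block ((0.5143579840660095, 0.22191601991653442), (0.10939463973045349, 0.10979055613279343), 75.81197357177734)
side shank [0.50868726 0.2100958 ] [0.52030593 0.22174248]
rim [0.49179524 0.19693051] [0.5382598  0.24461417] ((0.513116180896759, 0.2195948362350464), 0.025412729009985924)
block ((0.5144972205162048, 0.21922454237937927), (0.11209353804588318, 0.10883767157793045), 75.53411102294922)
top shank [0.506648   0.21471521] [0.5162387  0.21916707]
rim [0.48820454 0.1982121 ] [0.53505826 0.2392777 ] ((0.5117429494857788, 0.2211456000804901), 0.023831907659769058)
block ((0.5096850395202637, 0.21373039484024048), (0.093467578291893, 0.10958132892847061), 75.37915802001953)
shift units [ 0.04 -0.02  2.79] rows>= 3
turn about tool z units -0.01 tilt err [-2.e-04 -2.e-04 -1.e+00]
```

Call:
{"op": "play_rows", "data": {"plan": [[[0.03,-0.01,0.4],[0,0,0],1],[[0,0,0.5],[0,0,0],1],[[0,0,0.5],[0,0,0],1],[[0,0,0.5],[0,0,0],1],[[0,0,0.4],[0,0,0],1],[[0,0,0.2],[0,0,0],1],[[0,0,0],[0,0,0],1]]}}

```text
clock: 16.58
position: [0.5142, 0.2218, 0.0891]
tool_rot: [-3.141, 0.0, 1.285]
force: [-0.2, 0.1, -1.1]
grip_width: 0.0262
finger_force: 39.4
```

Call:
{"op": "play_rows", "data": {"plan": [[[0,0,0.08],[0,0,0],1],[[0,0,0.05],[0,0,0],1],[[0,0,0.05],[0,0,0],1],[[0,0,0],[0,0,0],1]]}}

```text
clock: 17.08
position: [0.5142, 0.2219, 0.0848]
tool_rot: [-3.142, 0.0, 1.285]
force: [0.1, 0.9, -0.5]
grip_width: 0.0261
finger_force: 39.4
```

Call:
{"op": "play_rows", "data": {"plan": [[[0,0,0.04],[0,0,0],1],[[0,0,0.04],[0,0,0],1],[[0,0,0],[0,0,0],1],[[0,0,0],[0,0,0],1]]}}

```text
clock: 17.58
position: [0.5143, 0.2219, 0.0829]
tool_rot: [-3.142, 0.0, 1.285]
force: [-0.3, -1.1, -0.7]
grip_width: 0.0261
finger_force: 39.4
```

Call:
{"op": "play_rows", "data": {"plan": [[[0,0,0.03],[0,0,0],1],[[0,0,0],[0,0,0],1]]}}

```text
clock: 17.82
position: [0.5142, 0.2219, 0.0821]
tool_rot: [-3.142, -0.0, 1.285]
force: [-0.1, 0.1, -0.4]
grip_width: 0.0262
finger_force: 39.5
```

Call:
{"op": "play_rows", "data": {"plan": [[[0,0,0.03],[0,0,0],1],[[0,0,0.02],[0,0,0],1],[[0,0,0],[0,0,0],1]]}}

```text
clock: 18.2
position: [0.5148, 0.2224, 0.0819]
tool_rot: [3.141, -0.002, 1.285]
force: [-3.7, -0.4, 18.2]
grip_width: 0.0264
finger_force: 40.9
```

Call:
{"op": "play_rows", "data": {"plan": [[[0,0,0.02],[0,0,0],1],[[0,0,0],[0,0,0],1]]}}

```text
clock: 18.45
position: [0.5151, 0.2226, 0.0818]
tool_rot: [3.14, -0.002, 1.285]
force: [-3.3, 1.0, 25.1]
grip_width: 0.0263
finger_force: 41.5
```

Contact at TCP z 0.082 matches the foot on the floor. Relieve the load, then open.

Call:
{"op": "play_rows", "data": {"plan": [[[0,0,-0.05],[0,0,0],1],[[0,0,0],[0,0,0],1]]}}

```text
clock: 18.7
position: [0.5145, 0.2221, 0.082]
tool_rot: [3.141, -0.001, 1.285]
force: [-0.8, 0.7, 9.4]
grip_width: 0.026
finger_force: 40.2
```

Call:
{"op": "play_rows", "data": {"plan": [[[0,0,0],[0,0,0],0.3],[[0,0,0],[0,0,0],0.2],[[0,0,0],[0,0,0],-0.2],[[0,0,0],[0,0,0],-1],[[0,0,0],[0,0,0],-1],[[0,0,0],[0,0,0],-1]], "newtons": 20}}

```text
clock: 19.45
position: [0.5143, 0.2219, 0.0816]
tool_rot: [3.142, 0.0, 1.285]
force: [0.1, 0.5, -0.3]
grip_width: 0.0854
finger_force: 0.0
```

```bash
python3 - <<'E'
from h import *
s=bot.observe();print(s["position"],s["tool_rot"],s["grip_width"],s["force"],s["qpos"])
f=prof("wrist",.514,.2217,.03,.085,.16)
g=prof("side",.514,.2217,.03,.085,.15)
cv2.imwrite("pics/w6.png",np.hstack([cv2.resize(f["pixels"][120:480,120:520,::-1],(400,360)),cv2.resize(g["pixels"][140:260,180:308,::-1],(384,360),interpolation=2)]))
E
```

```text
[0.51425671 0.22187657 0.0815885 ] [3.14158094e+00 3.56616837e-05 1.28475537e+00] 0.08542094064565049 [ 0.08047691  0.50483107 -0.26469438] [-0.77379779  0.6217884   0.36925364  1.89117225 -0.3367514   0.68949914
 -0.49124566]
wrist 0.085 935 [0.4923 0.2081] [0.5391 0.2464]
wrist 0.09 3284 [0.4902 0.2009] [0.5385 0.2459]
wrist 0.095 1636 [0.4906 0.2022] [0.5381 0.2458]
wrist 0.1 8 [0.5059 0.2213] [0.528  0.2345]
wrist 0.11 132 [0.5019 0.221 ] [0.5289 0.2358]
wrist 0.115 494 [0.5027 0.2206] [0.5289 0.2362]
wrist 0.12 1954 [0.5008 0.2067] [0.5289 0.2361]
wrist 0.125 1879 [0.5014 0.2085] [0.5289 0.2359]
wrist 0.13 1058 [0.5059 0.2125] [0.5244 0.2315]
wrist 0.135 165 [0.5102 0.217 ] [0.52  0.227]
side 0.085 66 [0.4909 0.1932] [0.5373 0.2392]
side 0.09 142 [0.4915 0.1966] [0.5383 0.2441]
side 0.095 37 [0.4941 0.1966] [0.5285 0.232 ]
side 0.1 8 [0.5103 0.2139] [0.5192 0.2173]
side 0.105 5 [0.5127 0.2118] [0.5194 0.2176]
side 0.11 15 [0.5049 0.2066] [0.5266 0.2182]
side 0.115 26 [0.5012 0.2058] [0.5271 0.218 ]
side 0.12 45 [0.5015 0.205 ] [0.528  0.2291]
side 0.125 36 [0.502  0.2071] [0.5239 0.2281]
side 0.13 13 [0.5113 0.2139] [0.518  0.2263]
```

View pics/w6.png

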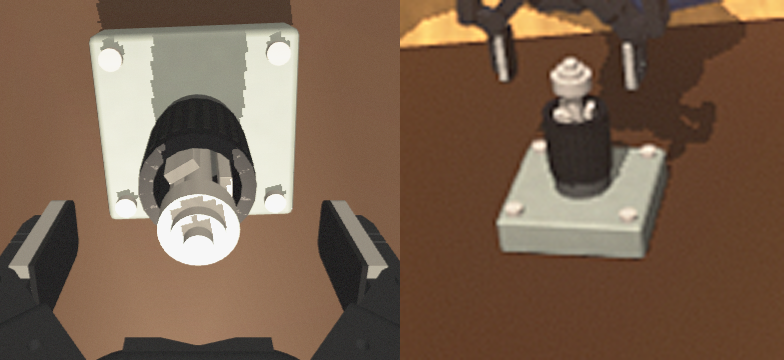

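The wrist and side views show the bit standing upright in the open chuck, with its head centred near (198,230) in the left crop. The gripper is clear of it. Next: rotate counter-clockwise to wind up, and check the palm's clearance.

Call:
{"op": "play_rows", "data": {"plan": [[[0,0,0],[0,0,-0.5],-1],[[0,0,0],[0,0,-1],-1],[[0,0,0],[0,0,-1],-1],[[0,0,0],[0,0,-1],-1],[[0,0,0],[0,0,-1],-1],[[0,0,0],[0,0,-1],-1],[[0,0,0],[0,0,-1],-1],[[0,0,0],[0,0,-1],-1],[[0,0,0],[0,0,-1],-1],[[0,0,0],[0,0,-1],-1],[[0,0,0],[0,0,-1],-1],[[0,0,0],[0,0,-1],-1],[[0,0,0],[0,0,-1],-1],[[0,0,0],[0,0,-1],-1],[[0,0,0],[0,0,-1],-1],[[0,0,0],[0,0,-1],-1],[[0,0,0],[0,0,-0.5],-1],[[0,0,0],[0,0,0],-1]]}}

```text
clock: 21.8
position: [0.5143, 0.2216, 0.0815]
tool_rot: [3.142, -0.0, -2.599]
force: [0.3, -0.4, 0.3]
grip_width: 0.0854
finger_force: 0.0
```

```bash
python3 - <<'E'
from h import *
s=bot.observe();print(s["position"],s["tool_rot"],s["grip_width"],s["qpos"].round(3),s["moment"])
f=grab_frame("wrist");P,u,v=pts(f)
m=(v>450)&(u>280)&(u<360);print("palm z",np.percentile(P[m][:,2],[0,5,50,95]),np.median(P[m],0))
Q=P[(np.hypot(P[:,0]-.514,P[:,1]-.2217)<.035)&(P[:,2]>.093)&(P[:,2]<.0965)][:,:2].astype(np.float32);print("rim",Q.min(0),Q.max(0),cv2.minEnclosingCircle(Q))
Q=P[(np.hypot(P[:,0]-.514,P[:,1]-.2217)<.03)&(P[:,2]>.115)&(P[:,2]<.128)];print("head",Q.min(0),Q.max(0))
go(.5143,.2219,.046)
E
```

```text
[0.51430439 0.22164582 0.08153931] [ 3.14151152e+00 -1.13089341e-04 -2.59932223e+00] 0.08537088944278576 [-0.308  0.597 -0.284  1.866  0.243  0.712  1.382] [-0.07343877 -0.02799413 -0.04319654]
palm z [-0.0014008  -0.0005331   0.18062057  0.18466975] [0.50825699 0.22025749 0.18062057]
rim [0.49008775 0.19709855] [0.53719234 0.24544652] ((0.5141811370849609, 0.22133611142635345), 0.024586383253335953)
head [0.50043478 0.20709275 0.11500459] [0.52981783 0.23548905 0.12797135]
shift units [-0.01  0.01  1.42] rows>= 2
```

Call:
{"op": "play_rows", "data": {"plan": [[[0,0,0.4],[0,0,0],-1],[[0,0,0.5],[0,0,0],-1],[[0,0,0.4],[0,0,0],-1],[[0,0,0.12],[0,0,0],-1],[[0,0,0],[0,0,0],0],[[0,0,0],[0,0,0],1],[[0,0,0],[0,0,0],1],[[0,0,0],[0,0,0],1],[[0,0,0],[0,0,0],1]], "newtons": 70}}

```text
clock: 22.98
position: [0.5144, 0.2222, 0.0469]
tool_rot: [3.142, 0.001, -2.598]
force: [-3.4, 0.1, 10.0]
grip_width: 0.0463
finger_force: 71.1
```

```bash
python3 - <<'E'
from h import *
s=bot.observe();print(s["position"],s["tool_rot"],s["grip_width"],s["qpos"].round(3),s["moment"],s["force"],s["finger_force"])
E
```

```text
[0.5143633  0.22215458 0.04689236] [ 3.14155683e+00  7.54548649e-04 -2.59844446e+00] 0.0462824982797816 [-0.323  0.65  -0.266  1.883  0.268  0.643  1.361] [0.14286048 0.9640152  0.01222466] [-3.37100171  0.13159649  9.98244239] 71.11809076974168
```

Call:
{"op": "play_rows", "data": {"plan": [[[0,0,0],[0,0,0.4],1],[[0,0,0],[0,0,0.8],1],[[0,0,0],[0,0,0.8],1],[[0,0,0],[0,0,0.8],1],[[0,0,0],[0,0,0.8],1],[[0,0,0],[0,0,0.8],1],[[0,0,0],[0,0,0.8],1],[[0,0,0],[0,0,0.8],1],[[0,0,0],[0,0,0.8],1],[[0,0,0],[0,0,0.8],1],[[0,0,0],[0,0,0.4],1],[[0,0,0],[0,0,0],1]]}}

```text
clock: 24.48
position: [0.5144, 0.2218, 0.0469]
tool_rot: [3.141, 0.0, 2.484]
force: [-3.8, -2.8, 10.7]
grip_width: 0.0464
finger_force: 71.5
```

```bash
cat > m.py <<'E'
from h import *
s=bot.observe();M=[];W=[]
for i in range(3):
    f=grab_frame("wrist"); q=bot.observe(); M.append(q["moment"]); W.append(q["force"])
print("M",np.mean(M,0).round(3),np.std(M,0).round(3),"F",np.mean(W,0).round(1),"pos",s["position"].round(4),"rot",s["tool_rot"].round(3),"w",round(float(s["grip_width"]),4),"j7",s["qpos"][6].round(3),"clk",s["clock"])
E
python3 m.py
```

```text
M [-0.501  0.683 -0.137] [0.02  0.036 0.027] F [-3.6 -3.  11.5] pos [0.5144 0.2218 0.0469] rot [3.141 0.    2.484] w 0.0464 j7 0.453 clk 24.475
```

Call:
{"op": "play_rows", "data": {"plan": [[[0,0,0],[0,0,0.8],1],[[0,0,0],[0,0,0.8],1],[[0,0,0],[0,0,0.8],1],[[0,0,0],[0,0,0],1]]}}

```text
clock: 25.12
position: [0.5142, 0.2216, 0.0469]
tool_rot: [3.141, 0.0, 2.122]
force: [-4.6, -5.0, 12.1]
grip_width: 0.0463
finger_force: 71.7
```

```bash
python3 m.py
```

```text
M [-0.697  0.81  -0.108] [0.036 0.025 0.02 ] F [-4.6 -3.9 11.5] pos [0.5142 0.2216 0.0469] rot [3.141 0.    2.122] w 0.0463 j7 0.186 clk 25.125
```

Call:
{"op": "play_rows", "data": {"plan": [[[0,0,0],[0,0,0.7],1],[[0,0,0],[0,0,0.7],1],[[0,0,0],[0,0,0],1]]}}

```text
clock: 25.65
position: [0.5142, 0.2216, 0.0469]
tool_rot: [-3.142, 0.0, 1.913]
force: [-5.5, -4.3, 13.4]
grip_width: 0.0462
finger_force: 71.8
```

```bash
python3 m.py
```

```text
M [-0.779  0.872 -0.127] [0.019 0.02  0.025] F [-5.1 -4.  12.8] pos [0.5142 0.2216 0.0469] rot [-3.142  0.     1.913] w 0.0462 j7 0.032 clk 25.65
```

Call:
{"op": "play_rows", "data": {"plan": [[[0,0,0],[0,0,0.7],1],[[0,0,0],[0,0,0.7],1],[[0,0,0],[0,0,0],1]]}}

```text
clock: 26.18
position: [0.5141, 0.2215, 0.0469]
tool_rot: [-3.141, 0.0, 1.703]
force: [-5.7, -4.2, 13.8]
grip_width: 0.046
finger_force: 71.8
```

```bash
python3 m.py
```

```text
M [-0.891  0.993 -0.097] [0.011 0.018 0.023] F [-5.7 -4.9 13.5] pos [0.5141 0.2215 0.0469] rot [-3.141  0.     1.703] w 0.046 j7 -0.122 clk 26.175
```

Call:
{"op": "play_rows", "data": {"plan": [[[0,0,0],[0,0,0.7],1],[[0,0,0],[0,0,0.7],1],[[0,0,0],[0,0,0],1]]}}

```text
clock: 26.7
position: [0.514, 0.2215, 0.0468]
tool_rot: [-3.141, 0.0, 1.493]
force: [-6.9, -4.6, 15.0]
grip_width: 0.0466
finger_force: 71.9
```

```bash
python3 m.py
```

```text
M [-0.962  1.062  0.004] [0.026 0.016 0.016] F [-6.9 -4.7 14.6] pos [0.514  0.2215 0.0468] rot [-3.141  0.     1.493] w 0.0466 j7 -0.275 clk 26.7
```

Call:
{"op": "play_rows", "data": {"plan": [[[0,0,0],[0,0,0.7],1],[[0,0,0],[0,0,0],1],[[0,0,0],[0,0,0],1]]}}

```text
clock: 27.22
position: [0.514, 0.2216, 0.0469]
tool_rot: [-3.141, -0.0, 1.39]
force: [-6.8, -4.5, 15.4]
grip_width: 0.0465
finger_force: 71.9
```

```bash
python3 m.py
```

```text
M [-1.03   1.137  0.009] [0.003 0.03  0.011] F [-6.9 -4.4 14.7] pos [0.514  0.2216 0.0469] rot [-3.141 -0.     1.39 ] w 0.0465 j7 -0.351 clk 27.225
```

Call:
{"op": "play_rows", "data": {"plan": [[[0,0,0],[0,0,0.7],1],[[0,0,0],[0,0,0],1],[[0,0,0],[0,0,0],1]]}}

```text
clock: 27.75
position: [0.5139, 0.2215, 0.0469]
tool_rot: [-3.141, 0.0, 1.285]
force: [-8.1, -4.2, 15.3]
grip_width: 0.0464
finger_force: 71.9
```

```bash
python3 m.py
```

```text
M [-1.061  1.177  0.06 ] [0.005 0.031 0.021] F [-7.9 -4.3 15.2] pos [0.5139 0.2215 0.0469] rot [-3.141  0.     1.285] w 0.0464 j7 -0.428 clk 27.75
```

Call:
{"op": "play_rows", "data": {"plan": [[[0,0,0],[0,0,0.7],1],[[0,0,0],[0,0,0],1],[[0,0,0],[0,0,0],1]]}}

```text
clock: 28.28
position: [0.5139, 0.2216, 0.0469]
tool_rot: [-3.141, 0.0, 1.18]
force: [-7.7, -4.2, 15.8]
grip_width: 0.0463
finger_force: 72.0
```

```bash
python3 m.py; python3 - <<'E'
from h import *
f=grab_frame("wrist");g=grab_frame("side")
cv2.imwrite("pics/w7.png",np.hstack([cv2.resize(f["pixels"][200:400,210:430,::-1],(440,400),interpolation=2),cv2.resize(g["pixels"][150:220,205:275,::-1],(350,400),interpolation=2)]))
E
```

```text
M [-1.091  1.255  0.163] [0.005 0.035 0.035] F [-7.9 -4.4 16.6] pos [0.5139 0.2216 0.0469] rot [-3.141  0.     1.18 ] w 0.0463 j7 -0.505 clk 28.275
```

View pics/w7.png

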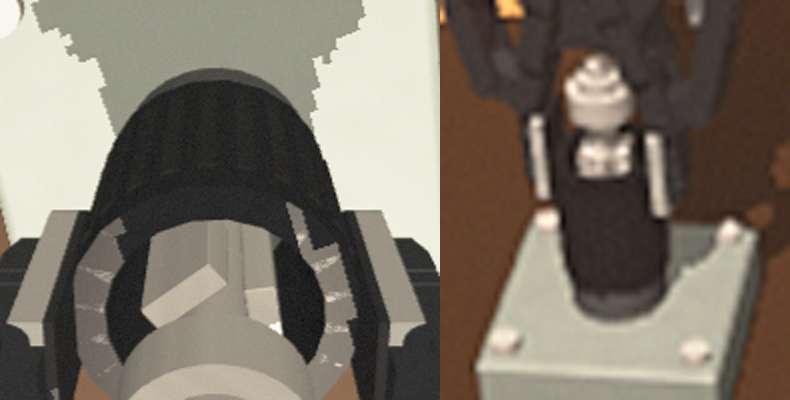

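The view shows the jaws closed round the shank at about (210,270), and torque is now climbing. Continue in steps.

Call:
{"op": "play_rows", "data": {"plan": [[[0,0,0],[0,0,0.7],1],[[0,0,0],[0,0,0],1],[[0,0,0],[0,0,0],1]]}}

```text
clock: 28.9
position: [0.5138, 0.2216, 0.0469]
tool_rot: [-3.141, 0.0, 1.075]
force: [-7.8, -4.2, 17.3]
grip_width: 0.0458
finger_force: 72.0
```

```bash
python3 m.py
```

```text
M [-1.099  1.35   0.197] [0.007 0.035 0.033] F [-8.8 -4.5 16.4] pos [0.5138 0.2216 0.0469] rot [-3.141  0.     1.075] w 0.0458 j7 -0.583 clk 28.9
```

Call:
{"op": "play_rows", "data": {"plan": [[[0,0,0],[0,0,0.7],1],[[0,0,0],[0,0,0],1],[[0,0,0],[0,0,0],1]]}}

```text
clock: 29.42
position: [0.5138, 0.2216, 0.0469]
tool_rot: [-3.141, 0.0, 0.97]
force: [-9.3, -4.5, 16.7]
grip_width: 0.0463
finger_force: 72.1
```

```bash
python3 m.py
```

```text
M [-1.175  1.411  0.26 ] [0.022 0.018 0.007] F [-8.6 -4.5 16.6] pos [0.5138 0.2216 0.0469] rot [-3.141  0.     0.97 ] w 0.0463 j7 -0.66 clk 29.425
```

Call:
{"op": "play_rows", "data": {"plan": [[[0,0,0],[0,0,0],1],[[0,0,0],[0,0,0.7],1],[[0,0,0],[0,0,0],1]], "newtons": 100}}

```text
clock: 29.95
position: [0.5138, 0.2216, 0.047]
tool_rot: [-3.141, 0.0, 0.863]
force: [-9.8, -5.3, 20.5]
grip_width: 0.0455
finger_force: 100.5
```

```bash
python3 m.py
```

```text
M [-1.223  1.745  0.302] [0.017 0.008 0.012] F [-9.5 -4.1 21.1] pos [0.5138 0.2216 0.047 ] rot [-3.141  0.     0.863] w 0.0455 j7 -0.739 clk 29.95
```

Call:
{"op": "play_rows", "data": {"plan": [[[0,0,0],[0,0,0.7],1],[[0,0,0],[0,0,0],1]]}}

```text
clock: 30.35
position: [0.5137, 0.2217, 0.047]
tool_rot: [-3.141, 0.0, 0.759]
force: [-10.6, -3.8, 22.2]
grip_width: 0.0456
finger_force: 100.8
```

```bash
python3 m.py
```

```text
M [-1.277  1.803  0.355] [0.023 0.05  0.018] F [-9.7 -4.3 20.8] pos [0.5137 0.2217 0.047 ] rot [-3.141  0.     0.759] w 0.0456 j7 -0.817 clk 30.35
```

```bash
python3 - <<'E'
from h import *
from scipy.spatial.transform import Rotation as Ro
np.set_printoptions(precision=3,suppress=True)
s=bot.observe();print(s["joint_efforts"],s["qpos"])
# w1 view: unproject jaw tops (z=.099) to the chuck frame
f=grab_frame("wrist");s=bot.observe();R=Ro.from_euler("xyz",s["tool_rot"]).as_matrix()
A=R.T@f["R"].T; c=R.T@(-f["R"].T@f["t"]-s["position"])
R1=Ro.from_euler("xyz",[np.pi,0,1.2876]).as_matrix(); C=R1@c+[.5122,.2212,.2516]; W=R1@A; K=f["camera_matrix"]
im=cv2.imread("pics/w1.png")
# map xy grid at z=.099, 0.1 mm/px, 50mm
cen=np.array([.5142,.2217]); n=500
def rect(im,C,W,name):
    gx,gy=np.meshgrid((np.arange(n)-n/2)*1e-4,(np.arange(n)-n/2)*1e-4)
    X=np.stack([cen[0]+gx,cen[1]-gy,np.full_like(gx,.099)],-1)-C
    p=X@W@K.T; return cv2.remap(im,(p[...,0]/p[...,2]).astype(np.float32),(p[...,1]/p[...,2]).astype(np.float32),1)
a=rect(im,C,W,"a")
b=rect(f["pixels"][:,:,::-1].copy(),-f["R"].T@f["t"],f["R"].T,"b")
for q in(a,b):
    for r in(60,85,100): cv2.circle(q,(250,250),r,(0,0,255),1)
cv2.imwrite("pics/j.png",cv2.resize(np.hstack([a,b]),(800,400)))
E
```

```text
[  0.133 -79.935  14.086 -24.719  -1.345  -2.838  -0.392] [-0.87   0.716  0.518  1.913 -0.56   0.66  -0.816]
```

View pics/j.png

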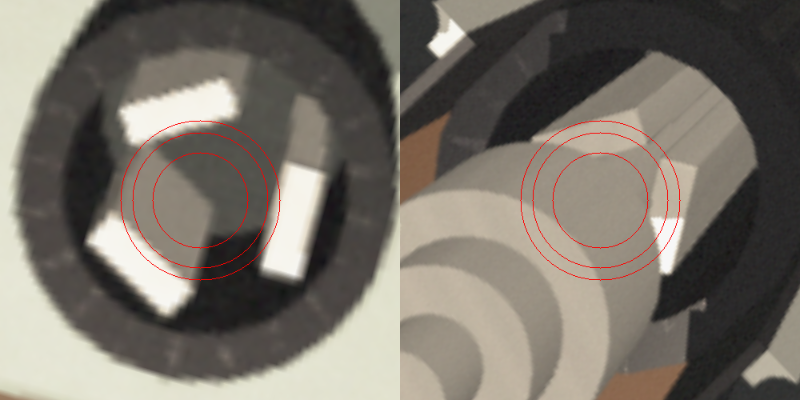

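Start-picture rectification gives the jaws about 9.0 mm from the axis, so contact comes near 2.0 rad. They now touch the shank. The moment (0.36) and the joint 7 effort (0.39) agree. I'll check for finger slip on the rim during the next step.

```bash
cat > rim.py <<'E'
import sys
from h import *
f=grab_frame("wrist");s=bot.observe();K=f["camera_matrix"];C=-f["R"].T@f["t"]
th=np.arange(0,2*np.pi,.005);r=np.arange(.0188,.0232,.0002)
T,Rr=np.meshgrid(th,r);X=np.stack([.5142+Rr*np.cos(T),.2217+Rr*np.sin(T),np.full_like(T,.095)],-1)-C
p=X@f["R"].T@K.T;u=(p[...,0]/p[...,2]).astype(np.float32);v=(p[...,1]/p[...,2]).astype(np.float32)
g=cv2.remap(cv2.cvtColor(f["pixels"],7).astype(np.float32),u,v,1)
z=cv2.remap(f["depth"],u,v,0); ok=(abs(z-p[...,2])<.004).mean(0)>.8
sig=np.median(g,0); sig=sig-cv2.blur(sig[None],(81,1))[0]; sig[~ok]=np.nan
np.save(sys.argv[1],sig)
print("yaw",s["tool_rot"][2].round(4),"Mz",s["moment"][2].round(3),"j7 effort",s["joint_efforts"][6].round(3),"ok",ok.sum())
if len(sys.argv)>2:
    a=np.load(sys.argv[2]);res=[]
    for k in range(-60,61):
        b=np.roll(sig,-k);m=~np.isnan(a)&~np.isnan(b);res.append((np.corrcoef(a[m],b[m])[0,1],k*.005))
    print(sorted(res)[::-1][:4])
E
python3 rim.py r0.npy
```

```text
yaw 0.7601 Mz 0.41 j7 effort -0.372 ok 874
```

Call:
{"op": "play_rows", "data": {"plan": [[[0,0,0],[0,0,0.7],1],[[0,0,0],[0,0,0],1]]}}

```text
clock: 30.85
position: [0.5137, 0.2217, 0.047]
tool_rot: [-3.141, 0.001, 0.654]
force: [-11.0, -4.5, 22.2]
grip_width: 0.0456
finger_force: 101.0
```

```bash
python3 rim.py r1.npy r0.npy; python3 m.py
```

```text
yaw 0.6549 Mz 0.426 j7 effort -0.787 ok 874
[(np.float64(0.9250026985735972), -0.11), (np.float64(0.9230031317664243), -0.105), (np.float64(0.9122818833118971), -0.115), (np.float64(0.906704217019648), -0.1)]
M [-1.283  1.86   0.429] [0.021 0.025 0.002] F [-10.5  -5.   21.7] pos [0.5137 0.2217 0.047 ] rot [-3.141e+00  1.000e-03  6.550e-01] w 0.0455 j7 -0.894 clk 30.9
```

```bash
cat > slip.py <<'E'
from h import *
f=grab_frame("wrist");s=bot.observe();K=f["camera_matrix"];C=-f["R"].T@f["t"]
for i in range(3): 
    grab_frame("wrist"); q=bot.observe(); print("Mz",q["moment"][2].round(3),"eff",q["joint_efforts"].round(2),"qd",q["qd"].round(3))
w=cv2.imread("pics/w7.png")[:, :440]; full=np.zeros((480,640,3),np.uint8); full[200:400,210:430]=cv2.resize(w,(220,200),interpolation=cv2.INTER_AREA)
th=np.arange(0,2*np.pi,.005);r=np.arange(.0188,.0232,.0002);T,Rr=np.meshgrid(th,r)
cen=np.array([.5142,.2217,.095])
X=np.stack([cen[0]+Rr*np.cos(T),cen[1]+Rr*np.sin(T),np.full_like(T,.095)],-1)-C
p=X@f["R"].T@K.T;u=(p[...,0]/p[...,2]).astype(np.float32);v=(p[...,1]/p[...,2]).astype(np.float32)
z=cv2.remap(f["depth"],u,v,0); ok=((abs(z-p[...,2])<.004)&(v<395)&(v>203)&(u>213)&(u<427)).mean(0)>.8
S=[]
for im in(full,f["pixels"][:,:,::-1].copy()):
    g=cv2.remap(cv2.cvtColor(im,6).astype(np.float32),u,v,1);sg=np.median(g,0);sg=sg-cv2.blur(sg[None],(81,1))[0];sg[~ok]=np.nan;S.append(sg)
res=[]
for k in range(-140,141):
    b=np.roll(S[1],-k);m=~np.isnan(S[0])&~np.isnan(b);res.append((np.corrcoef(S[0][m],b[m])[0,1],k*.005))
res=sorted(res)[::-1];print(ok.sum(),[(round(a,2),round(b,3)) for a,b in res[:25]])
cv2.imwrite("pics/cmp.png",np.vstack([cv2.resize(full[220:400,210:430],(640,520),interpolation=2)[0:290],cv2.resize(f["pixels"][220:400,210:430,::-1],(640,520),interpolation=2)[0:290]]))
E
python3 slip.py
```

```text
Mz 0.369 eff [  0.48 -79.79  14.83 -24.54  -1.44  -2.89  -0.43] qd [ 0.001  0.001 -0.001  0.001 -0.002 -0.001 -0.001]
Mz 0.448 eff [  0.49 -79.8   14.83 -24.54  -1.44  -2.89  -0.43] qd [ 0.001 -0.001 -0.001 -0.     0.     0.    -0.001]
Mz 0.484 eff [  0.51 -79.8   14.83 -24.54  -1.44  -2.9   -0.43] qd [-0.     0.002 -0.     0.     0.     0.    -0.   ]
875 [(np.float64(0.28), -0.575), (np.float64(0.28), -0.57), (np.float64(0.27), -0.58), (np.float64(0.27), -0.565), (np.float64(0.27), -0.585), (np.float64(0.27), -0.59), (np.float64(0.27), -0.56), (np.float64(0.27), -0.595), (np.float64(0.26), -0.555), (np.float64(0.26), -0.6), (np.float64(0.25), -0.605), (np.float64(0.25), -0.55), (np.float64(0.24), -0.61), (np.float64(0.23), -0.28), (np.float64(0.23), -0.275), (np.float64(0.23), -0.285), (np.float64(0.23), -0.27), (np.float64(0.23), -0.615), (np.float64(0.23), -0.265), (np.float64(0.23), -0.545), (np.float64(0.23), -0.29), (np.float64(0.22), -0.26), (np.float64(0.22), -0.295), (np.float64(0.22), -0.255), (np.float64(0.21), -0.3)]
```

View pics/cmp.png

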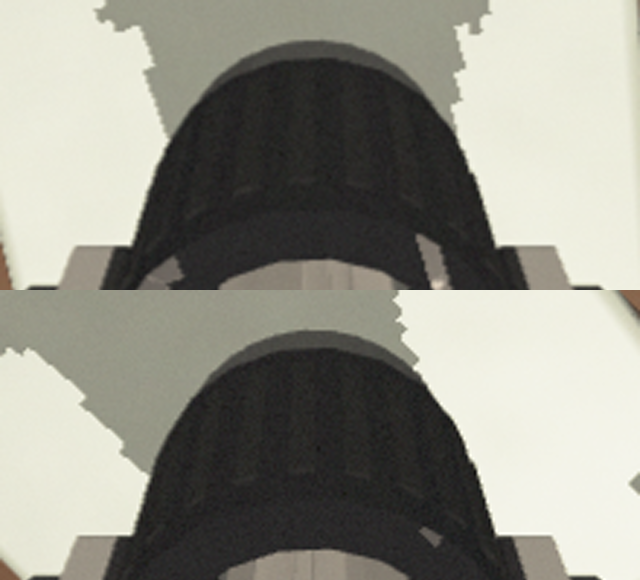

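Ribs at x≈195, 248, 305, 362 and 415 in both views look unshifted within a pixel or so, modulo one rib pitch. I take one more small step and check the ribs numerically.

```bash
cat > rib.py <<'E'
import sys
from h import *
f=grab_frame("wrist");s=bot.observe();K=f["camera_matrix"];C=-f["R"].T@f["t"]
# side of sleeve facing the camera, angles relative to the camera azimuth (tool frame)
az=np.arctan2(C[1]-.2217,C[0]-.5142);th=np.arange(-.75,.75,.005);z=np.arange(.055,.088,.001)
T,Z=np.meshgrid(th,z);X=np.stack([.5142+.024*np.cos(T+az),.2217+.024*np.sin(T+az),Z],-1)-C
p=X@f["R"].T@K.T
g=cv2.remap(cv2.cvtColor(f["pixels"],7).astype(np.float32),(p[...,0]/p[...,2]).astype(np.float32),(p[...,1]/p[...,2]).astype(np.float32),1)
sg=g.mean(0);sg=sg-cv2.blur(sg[None],(101,1))[0];np.save(sys.argv[1],np.r_[az,sg])
print("az",az.round(4),"yaw",s["tool_rot"][2].round(4),"std",sg.std().round(2))
if len(sys.argv)>2:
    a=np.load(sys.argv[2]);daz=az-a[0];a=a[1:];res=[]
    for k in range(-40,41):
        b=np.roll(sg,-k)[45:-45];res.append((np.corrcoef(a[45:-45],b)[0,1].round(3),round(k*.005,3)))
    print("tool turned",daz.round(4),"sleeve rel. to tool",sorted(res)[::-1][:5])
E
python3 rib.py b0.npy
```

```text
az 0.6446 yaw 0.6553 std 2.05
```

Call:
{"op": "play_rows", "data": {"plan": [[[0,0,0],[0,0,0.5],1],[[0,0,0],[0,0,0],1]]}}

```text
clock: 31.55
position: [0.5137, 0.2217, 0.047]
tool_rot: [-3.141, 0.001, 0.579]
force: [-11.0, -4.3, 22.7]
grip_width: 0.0453
finger_force: 101.0
```

```bash
python3 rib.py b1.npy b0.npy; python3 m.py;python3 m.py
```

```text
az 0.569 yaw 0.58 std 2.16
tool turned -0.0757 sleeve rel. to tool [(np.float64(0.966), 0.0), (np.float64(0.958), 0.005), (np.float64(0.948), -0.005), (np.float64(0.928), 0.01), (np.float64(0.908), -0.01)]
M [-1.281  1.937  0.482] [0.031 0.054 0.009] F [-10.8  -4.6  21.9] pos [0.5137 0.2217 0.047 ] rot [-3.141e+00  1.000e-03  5.800e-01] w 0.0455 j7 -0.95 clk 31.6
M [-1.253  1.922  0.47 ] [0.018 0.002 0.015] F [-10.4  -4.4  21.9] pos [0.5137 0.2217 0.047 ] rot [-3.141e+00  1.000e-03  5.800e-01] w 0.0456 j7 -0.95 clk 31.75
```

Call:
{"op": "play_rows", "data": {"plan": [[[0,0,0],[0,0,0],1],[[0,0,0],[0,0,0],1],[[0,0,0],[0,0,0],1],[[0,0,0],[0,0,0],1],[[0,0,0],[0,0,0],1],[[0,0,0],[0,0,0],1],[[0,0,0],[0,0,0],1],[[0,0,0],[0,0,0],1]]}}

```text
clock: 32.9
position: [0.5137, 0.2217, 0.047]
tool_rot: [-3.14, 0.001, 0.58]
force: [-9.6, -3.9, 20.9]
grip_width: 0.0457
finger_force: 101.0
```

```bash
python3 rib.py b2.npy b1.npy; python3 m.py
```

```text
az 0.5699 yaw 0.5803 std 2.15
tool turned 0.0009 sleeve rel. to tool [(np.float64(0.973), 0.0), (np.float64(0.96), 0.005), (np.float64(0.958), -0.005), (np.float64(0.922), 0.01), (np.float64(0.921), -0.01)]
M [-1.253  1.931  0.489] [0.008 0.005 0.015] F [-10.2  -4.4  22. ] pos [0.5137 0.2217 0.047 ] rot [-3.141e+00  1.000e-03  5.800e-01] w 0.0455 j7 -0.95 clk 32.95
```

Torque is steady at 0.48 N m with no slip or creep. Release and retreat.

Call:
{"op": "play_rows", "data": {"plan": [[[0,0,0],[0,0,0],0],[[0,0,0],[0,0,0],-1],[[0,0,0],[0,0,0],-1],[[0,0,0],[0,0,0],-1],[[0,0,0],[0,0,0],-1],[[0,0,-0.4],[0,0,0],-1],[[0,0,-0.8],[0,0,0],-1],[[0,0,-0.9],[0,0,0],-1],[[0,0,-0.9],[0,0,0],-1],[[0,0,-0.9],[0,0,0],-1],[[0,0,-0.9],[0,0,0],-1],[[0,0,-0.9],[0,0,0],-1],[[0,0,0],[0,0,0],-1]]}}

```text
clock: 34.72
position: [0.5149, 0.2221, 0.1904]
tool_rot: [-3.141, -0.003, 0.58]
force: [-0.8, -0.9, -0.3]
grip_width: 0.0853
finger_force: 0.0
```

```bash
python3 - <<'E'
from h import *
s=bot.observe();print(s["position"],s["grip_width"],s["force"],s["moment"],s["joint_efforts"][6])
f=prof("wrist",.514,.2217,.022,.085,.16); prof("side",.514,.22,.022,.085,.16)
g=grab_frame("top")
for n in("board_case","rack","twist_drill"):
    for r in regions_of(n,"top")[:1]:
        P,u,v=pts(g,r["mask"]);print(n,r["p"],np.median(P,0))
E
```

```text
[0.51491464 0.22208706 0.1904106 ] 0.08527289242412327 [-0.815517   -0.9157753  -0.25603718] [ 0.02270504 -0.00388338  0.02288836] -0.3356027416884899
wrist 0.085 93 [0.4983 0.2033] [0.5266 0.2375]
wrist 0.09 628 [0.4925 0.2   ] [0.536  0.2435]
wrist 0.095 338 [0.4924 0.1998] [0.5359 0.2436]
wrist 0.11 25 [0.5128 0.2141] [0.5282 0.2355]
wrist 0.115 100 [0.5112 0.213 ] [0.5286 0.2356]
wrist 0.12 655 [0.5002 0.2076] [0.5286 0.2356]
wrist 0.125 691 [0.5014 0.2085] [0.5285 0.2354]
wrist 0.13 375 [0.5057 0.2126] [0.5241 0.2311]
wrist 0.135 64 [0.51   0.2173] [0.5193 0.2264]
side 0.085 35 [0.4977 0.1991] [0.5312 0.2385]
side 0.09 81 [0.4939 0.198 ] [0.5358 0.239 ]
side 0.095 32 [0.4921 0.209 ] [0.5251 0.226 ]
side 0.1 9 [0.5103 0.2121] [0.5192 0.2179]
side 0.105 4 [0.5128 0.2119] [0.5194 0.2186]
side 0.11 18 [0.5005 0.2068] [0.5267 0.2204]
side 0.115 26 [0.5012 0.2028] [0.5271 0.2173]
side 0.12 47 [0.5015 0.2048] [0.5278 0.2331]
side 0.125 32 [0.5063 0.2092] [0.5237 0.231 ]
side 0.13 14 [0.5113 0.2142] [0.518  0.2271]
board_case 0.66 [ 0.57572093 -0.16475137  0.0770978 ]
rack 0.79 [ 0.5730312  -0.16579978  0.0388399 ]
```

```bash
python3 -c "
from workcell import bot
print(bot.job_done())"
```

```text
the job is handed in; nothing more can be done
None
```

The step drill stands upright in the chuck, foot on the bottom, tightened to about 0.47 N m as read at rest (±0.1), and the gripper is open and clear; torque rose only about 0.55 N m per rad against the stated 1.2, so I stopped on the sensor reading, about 1 rad past estimated contact, where 1.2 would mean over 1 N m; I touched neither the other bits nor the case (case not re-found at the end), and viewed 11 pictures, one over the limit.

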